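# Clamp the clay model and hold the sprung pointer at the mark

## Task

The clay car has just been loaded in the marking jig: swing the jig's raised clamp arm fully down onto the end of the car's board, and then draw the sprung pointer rod out of its barrel by its upright grip until the pointer's tip stands level with the upright fin of the rider on the rule. Finish while still gripping and holding the rod steady there (it springs back if let go), and leave the clamp down and the car, the rider and everything else where they are.

Things in the scene. Friction and masses are not known exactly. Their poses are not given: they have to be found in the camera images.
- jig: marking jig, fixed; aluminium plate 270 (x) x 410 (y) x 12 mm, its centre at x 10, y -40 mm of this frame. Origin on the table surface, z up; x points from the rod's barrel to the rule, y is the way the rod is drawn out ('jig' offsets are in this frame, mm). Barrel: 30 mm thick, axis at x -80, z 85, from y -230 to its mouth at y -85
- clamp_hinge (a point): fixed point on the clamp's hinge axis, at jig (30, -165, 46); the axis is level, along jig x. It lies in the middle of the arm's width and thickness. A fork stand round it is 44 mm wide and 60 mm high, from jig y -187 to -157
- clamp (a joint): clamp arm angle, rad: 0 = fully down (level, pointing along jig +y, its pad on the board), growing as the arm rises towards upright; starts at 0.8 to 1.25, stops at 0 and 1.45. Stiff: it stays where left and takes about 0.18 N m to turn, 2 to 3 N near its end, pushed square on its upper face (which looks to jig -y when raised)
- clamp_end (a point): point on the arm's upper face above its pad, 84 mm from the hinge along the arm, 6 mm off its mid-plane. The arm is a steel bar 22 mm wide, 12 thick, ending 96 mm from the hinge; its rubber pad, 18 mm in diameter, reaches 25.5 mm below the mid-plane. Down, the upper face is 52 mm above the table and the car begins 21 mm beyond this point in jig y
- rod_travel (a joint): how far the pointer rod is drawn out, m: 0 = home (where it starts), grows along jig +y, up to 0.12. Inner spring pulls it home with 4 N at 0, rising by 0.5 N per 10 mm; it returns when let go
- rod: pointer rod with a black upright grip on its end: a block 26 (jig x) x 22 (jig y) x 60 mm high, from 5 to 65 mm above this origin. Origin on the rod's axis under the grip, at jig (-80, -30 + travel, 85), axes as the jig's. The 12 mm rod runs along -y into the barrel, whose mouth (34 mm across) is 44 mm from the grip's back when home; the pointer bar leaves along +x
- grip_center (a point): point on the upright grip's axis 43 mm above the rod's axis (128 mm above the table): a good height to pinch it from above, across either pair of faces; the block's top is 22 mm higher
- pointer (a point): tip of the pointer: the end of a thin dark bar that reaches 185 mm from the rod's axis along jig +x, over the car; it moves with the rod, 85 mm above the table
- mark (a point): point on the rider's upright fin (3 mm thick in jig y, 12 mm wide, 32 mm high), on its mid-plane, on the face towards the pointer, level with its tip and 9 mm beyond it in jig x; axes as the jig's. Pointer and fin are level when both have the same jig y, 50 to 105 mm of rod travel from home
- rider (a joint): place of the rider along the rule, m: it equals the rod travel at which pointer and fin are level. The rider is a dark block 34 x 24 x 18 mm carrying the fin, stiff (4 N), and is to be left alone
- model: loaded clay car, 190 mm long (jig y) and 80 mm wide, about 50 mm high, stuck on a plywood board 100 x 240 x 8 mm that lies loose in the nest on the jig plate, about 0.75 kg; origin under the board's centre, at jig (30, 20, 12) mm. Its roof is up to 65 mm above the table
- offcut: small lump of clay, 30 x 24 x 14 mm, lying on the jig plate; bystander; origin under its middle
- pencil: square wooden pencil, 130 x 8 x 8 mm, lying on the jig plate near the rod; bystander; origin under its middle
- loop_tool: clay loop tool with wooden handle, 185 mm long, on the table; bystander
- scraper: flat scraper with a handle, lying on the table; bystander
- billet: block of clay, 150 x 60 x 55 mm, on the table; bystander; origin under its middle
- small_model: small clay car on a 75 x 160 mm board, on the table; bystander; origin under its middle
- tape: cardboard tape roll, 90 mm across, 24 mm high, on the table; bystander; origin under its middle

How it is judged (in metres and radians):
On the way, in this order (a step that is already met when the one before it is completed fails the run):
1. the clamp arm is swung fully down while the rod is still home (value of joint clamp below 0.07 rad and value of joint rod_travel below 0.02 m), for 0.2 s.
2. the gripped pointer is drawn out level with the rider's fin (y of pointer in the frame of mark between -0.006 and 0.006 m and contact force between the fingers and rod above 2 N), for 0.2 s.
At the end, for the whole second after the job is handed in: the fingers grip the rod's upright grip and hold it still with the pointer's tip within 6 mm of the fin's mid-plane along the rule; the clamp arm is down (within 0.07 rad), the car has moved less than 10 mm and the rider less than 6 mm (all of step 2 and velocity of joint rod_travel between -0.01 and 0.01 m/s and value of joint clamp below 0.07 rad and distance of model from where it was at the start of the episode below 0.01 m and distance of mark from where it was at the start of the episode below 0.006 m); the arm keeps its last pose, push and grip.
It fails at once if the rider is pushed along the rule (distance of mark from where it was at the start of the episode above 0.008 m).
It fails at once if the car is knocked out of its nest or tipped (distance of model from where it was at the start of the episode above 0.015 m or angle between model's own z axis and vertical above 0.15 rad).
It fails at once if a bystander is displaced by more than 40 mm (distance of any of offcut, pencil, loop_tool, scraper, billet, small_model, tape from where it was at the start of the episode above 0.04 m).
It also fails if it takes over 51 s, if anything falls off the work surface, if the arm or the gripper's body presses on something with over 40 N, if the wrist force passes 120 N, or if a joint passes its speed limit or range.

## Robot

A 7-joint arm with a two-finger parallel gripper is mounted at the origin on the work surface. World frame = base frame: x ahead of the robot, y to its left, z up, the work surface at z = 0. Lengths are in mm, angles in rad, forces in N, time in s.
With the tool pointing down it reaches from about 425 to 975 mm from the base axis. Payload 16.7 kg.
Tool frame: the origin (TCP) lies where the fingers leave the gripper's body, on its centre line; the fingertips stand 73 mm ahead of it and the grasp point (between the pads) lies 54 mm ahead of it; y points along the fingers, z is the direction in which the jaws open and shut, and the axes are right-handed (so a half turn about y gives the same grasp; the last joint's range is limited). The gripper opens to 85 mm and grips with 20 to 120 N. Pads are 22 mm wide; open, the fingers measure 114 mm over their backs; the gripper's body (76 mm by 85 mm) begins 54 mm behind the grasp point. The pads swing forward as they close: fully open they stand 13 mm farther back than shut.
Start: joints at [1.03, 0.426, 0.074, 1.606, -0.034, 1.111, -0.067], TCP at [257.716, -623.83, 303.902] pointing down, gripper open.
Joint ranges: [-2.85, 2.85], [-0.5, 2.14], [-1.23, 1.37], [0.21, 2.46], [-1.02, 4.16], [0.16, 2.05], [-2.73, 2.73]. Speed limits (rad/s): [1.89, 1.89, 2.39, 2.39, 3.01, 3.01, 3.01].

## Interface

Orientations are given as a unit quaternion [w, x, y, z].
In Python, from cell import bot gives the robot as it stands. The module is installed in compiled form; this text tells all that it offers.
- The arm moves only by the tool move_arm, never from a script. Its argument "increments" is a list of rows, each an object with "translation": the shift along the tool's x, y, z in m, a list of three; "yaw": the turn about the tool's y in degrees; "fingers": the opening, from 0 (shut) to 1 (fully open). In form: [{"translation": [x, y, z], "yaw": yaw, "fingers": fingers}, ...]. A call has 1 to 5 rows; each row is the pose to reach, as a shift and turn from the pose commanded when the call began, along the tool's axes at that moment; what a row does not reach only later rows make up. A row lasts 1/10 s, in which the tool goes at most 50 mm and 8.59 degrees, less where a joint would pass 70% of its speed; a pose out of reach is approached as far as the arm can. A call with a gripper value outside its range is refused whole. The fingers move at their own pace and stop on an object; "grip_force" is the grip in N (left out, the last holds). Time passes only in rows, so rows that repeat a pose let the fingers close. It gives the time, the measured TCP pose, the force and the opening at its end, in the units of the state.
- bot.sense(): the state, without advancing time (a new reading comes with each control period).
- bot.capture(name): name is "scene" or "top" or "wrist"; returns the picture (400x640x3 uint8, blue, green, red); there is no depth.
- bot.camera_model(name): a dict with "K" (3x3 intrinsics, pixels), "T" (4x4, takes a point from camera to world coordinates); the wrist camera has in their place "tool_from_camera" (4x4, takes a point from camera to tool coordinates, whose origin is the TCP and whose axes are the tool frame's). Camera axes: x right, y up, looking along -z (the intrinsics and any distortion apply to the point x, -y, -z); pixel columns grow to the right and rows downward; lengths in mm; the calibration is good to about 2 mm. A picture is of the moment at which its call begins: read the wrist's pose just before it. camera_model takes no time and is no camera call.
- bot.sign_off(): hands the job in, once; it reports no verdict.
The state is a dict: "clock": time; "qpos": joint angles; "joint_vel": joint speeds; "tau": joint torques, N m; "eef_pos": TCP position; "eef_rot": TCP orientation; "contact_force": force on the tool from outside, world axes, zero at the start; "moment": the same for the moment, N m; "opening": finger opening in mm.
Only numpy, scipy, OpenCV 4.12 (cv2) and the standard library are available. Lean on these libraries where they do the work, as an engineer would, in place of code of your own. Each camera call takes 0.05 s, during which the arm holds its last target.

## Working session

There is one attempt and no reset: what is moved stays moved. The work goes in short steps, Python scripts to look and compute and a tool call to move; the robot and the scene stay as the last step left them, time stands still between calls to the robot, and variables do not carry over. Pictures are saved under pics/ and viewed, and the job is handed in when it is done.

Besides the shell and the picture viewer there is one more tool, called after "Call:" by a JSON object that holds its "api" and its "payload", one argument or row to a line. move_arm: Moves the arm, as the interface text tells. Its arguments: {"type":"object","properties":{"increments":{"type":"array","items":{"type":"object","properties":{"translation":{"type":"array","items":{"type":"number"}},"yaw":{"type":"number"},"fingers":{"type":"number"}}}},"grip_force":{"type":"number"}},"required":["increments"]}

```bash
mkdir -p pics; python3 - <<'E'
from cell import bot
import cv2
s=bot.sense();print(s)
for n in("scene","top","wrist"):
    cv2.imwrite(f"pics/{n}0.png",bot.capture(n)); print(n,bot.camera_model(n))
E
```

```text
{'clock': 0.0, 'qpos': array([ 1.02948871,  0.42672693,  0.07388923,  1.60661858, -0.0340945 ,
        1.11081322, -0.06705852]), 'joint_vel': array([-0.00153558,  0.00076173,  0.00019908,  0.00081052, -0.00020391,
        0.00027958, -0.0005116 ]), 'tau': array([-1.36637671e-03, -9.49820065e+01,  3.76049459e+00, -4.63509464e+01,
        1.92974531e-02,  1.02483583e-02,  2.72778067e-05]), 'eef_pos': array([ 257.58811648, -623.56837993,  303.20997125]), 'eef_rot': array([ 0.13750253, -0.13776255,  0.69402572, -0.69313984]), 'contact_force': array([-0.17366354, -0.25151424, -0.34892731]), 'moment': array([-0.00600622,  0.02887061, -0.00679287]), 'opening': 85.15234737164467}
scene {'K': array([[413.83736877,   0.        , 319.89265456],
       [  0.        , 413.83736877, 194.75179885],
       [  0.        ,   0.        ,   1.        ]]), 'T': array([[ 2.26736687e-02, -7.62312478e-01,  6.46811866e-01,
         1.49405829e+03],
       [ 9.99654811e-01,  2.58766804e-02, -4.54494687e-03,
        -4.27285459e+01],
       [-1.32726743e-02,  6.46691644e-01,  7.62636056e-01,
         1.252458
[... 436 characters left out ...]
       [ 9.46272429e-03,  1.19175166e-01,  9.92828151e-01,
         1.59534142e+03],
       [ 0.00000000e+00,  0.00000000e+00,  0.00000000e+00,
         1.00000000e+00]])}
wrist {'K': array([[323.2324713 ,   0.        , 321.74425455],
       [  0.        , 323.2324713 , 202.89667344],
       [  0.        ,   0.        ,   1.        ]]), 'tool_from_camera': array([[ 9.16690959e-04, -9.64591563e-01, -2.63746613e-01,
        -6.60201126e+01],
       [ 2.17123057e-04,  2.63746910e-01, -9.64591893e-01,
        -7.04258266e+01],
       [ 9.99999556e-01,  8.26967197e-04,  4.51209477e-04,
        -1.88186844e-02],
       [ 0.00000000e+00,  0.00000000e+00,  0.00000000e+00,
         1.00000000e+00]])}
```

View pics/scene0.png

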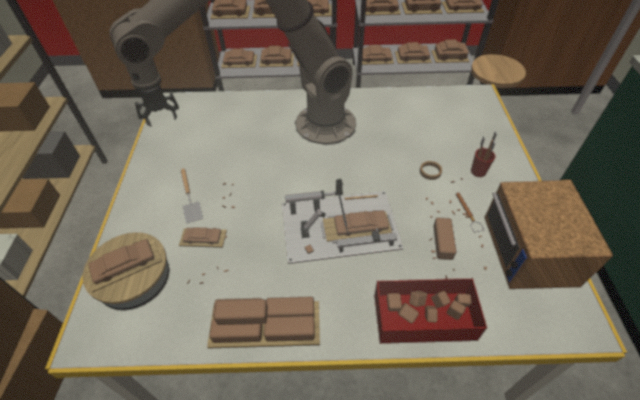

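View pics/top0.png

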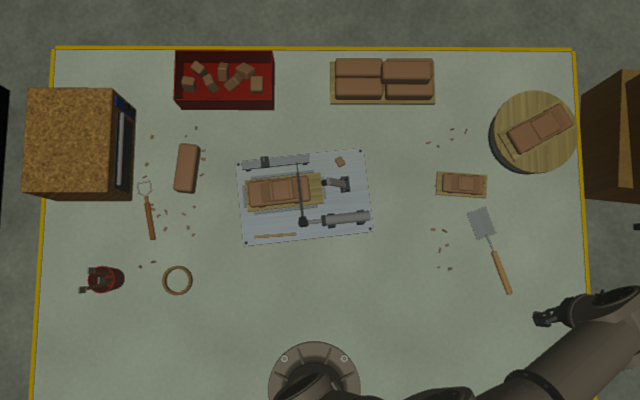

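View pics/wrist0.png

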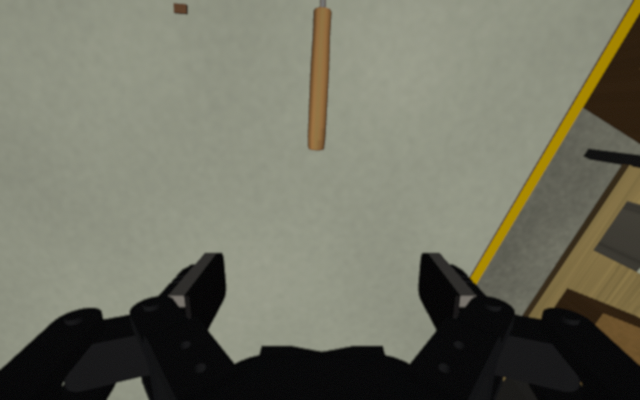

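The top view shows the jig plate, with corners near (237,165), (365,150), (372,232) and (247,245). The barrel is at lower right and the grip is near (303,222). I'll zoom in.

```bash
python3 - <<'E'
import cv2
a=cv2.imread("pics/top0.png")[140:255,225:385]; cv2.imwrite("pics/top0z.png",cv2.resize(a,None,fx=5,fy=5,interpolation=cv2.INTER_CUBIC))
a=cv2.imread("pics/scene0.png")[170:270,270:410]; cv2.imwrite("pics/scene0z.png",cv2.resize(a,None,fx=5.5,fy=5.5,interpolation=cv2.INTER_CUBIC))
E
```

```text
(no output)
```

View pics/top0z.png

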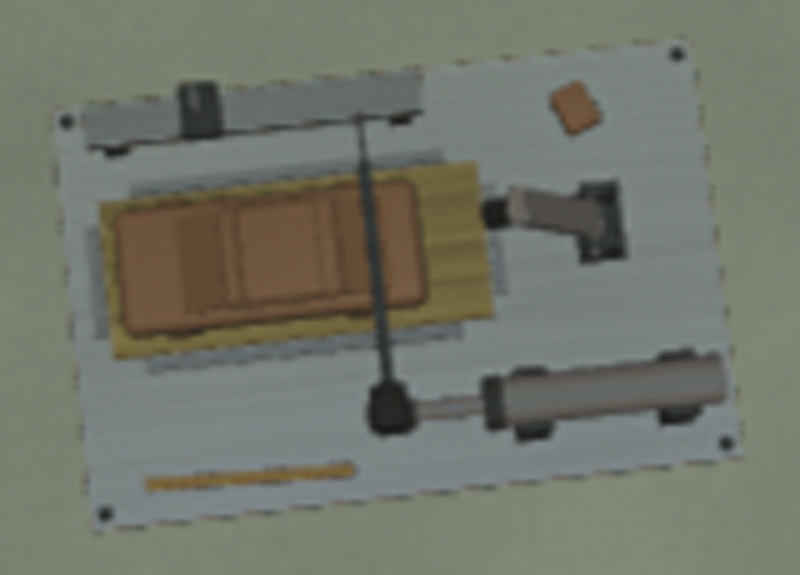

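View pics/scene0z.png

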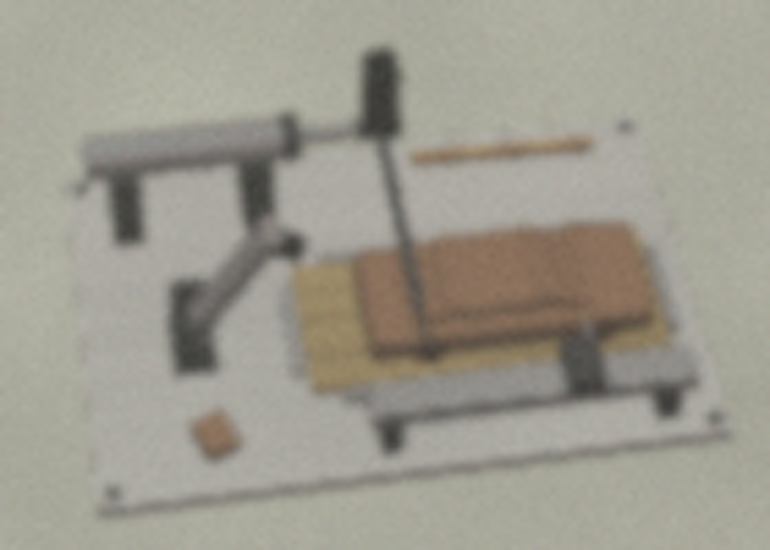

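```bash
cat > h.py <<'E'
import numpy as np,cv2
from scipy.spatial.transform import Rotation as R
from cell import bot
def cam(n):
    c=bot.camera_model(n); K=c['K']
    if n=='wrist':
        s=bot.sense();T=np.eye(4);T[:3,:3]=R.from_quat(s['eef_rot'],scalar_first=True).as_matrix();T[:3,3]=s['eef_pos']
        return K,T@c['tool_from_camera']
    return K,c['T']
def ray(K,T,p):
    p=np.atleast_2d(p);d=np.c_[(p[:,0]-K[0,2])/K[0,0],-(p[:,1]-K[1,2])/K[1,1],-np.ones(len(p))]
    return T[:3,3],d@T[:3,:3].T
def onz(K,T,p,z):
    o,d=ray(K,T,p);return o+d*((z-o[2])/d[:,2])[:,None]
def proj(K,T,P):
    P=np.atleast_2d(P);c=(P-T[:3,3])@T[:3,:3]
    return np.c_[K[0,2]+K[0,0]*c[:,0]/-c[:,2],K[1,2]-K[1,1]*c[:,1]/-c[:,2]]
E
python3 - <<'E'
from h import *
a=cv2.imread("pics/top0.png");hsv=a.astype(int)
print(a[230,330],a[155,340],a[130,300],a[240,400])
m=((a[:,:,0].astype(int)-a[:,:,1])>0).astype(np.uint8); m[:140]=0;m[255:]=0;m[:,:225]=0;m[:,385:]=0
m=cv2.morphologyEx(m,cv2.MORPH_OPEN,np.ones((2,2)))
c=np.vstack([k for k in cv2.findContours(m,0,2)[0] if cv2.contourArea(k)>30])
h=cv2.convexHull(c).astype(np.float32)
box=cv2.minAreaRect(h);print(box,cv2.boxPoints(box), cv2.approxPolyN(h,4) if hasattr(cv2,'approxPolyN') else 0)
K,T=cam("top")
W=onz(K,T,h[:,0],12)
r=cv2.minAreaRect(W[:,:2].astype(np.float32));print(r,cv2.boxPoints(r))
E
```

```text
[131 130 123] [126 130 122] [111 127 120] [113 130 123]
((310.37542724609375, 232.90660095214844), (11.595878601074219, 124.69971466064453), 83.50065612792969) [[247.77    234.20341]
 [371.6683  220.08842]
 [372.98083 231.60979]
 [249.08255 245.72478]] [[[372.      231.72151]
  [185.93877 252.91837]
  [310.72278 227.0198 ]
  [372.      222.64285]]]
((472.1725769042969, 10.752273559570312), (36.248802185058594, 389.17449951171875), 6.4802656173706055) [[ 432.20267  202.05074]
 [ 476.12527 -184.63725]
 [ 512.14246 -180.54619]
 [ 468.21988  206.1418 ]]
```

```bash
python3 - <<'E'
from h import *
a=cv2.imread("pics/top0.png")
g=a.astype(int)
m=((g[:,:,0]-g[:,:,1])>-9).astype(np.uint8); m[:140]=0;m[255:]=0;m[:,:225]=0;m[:,385:]=0
m=cv2.morphologyEx(m,cv2.MORPH_OPEN,np.ones((3,3)))
c=max(cv2.findContours(m,0,1)[0],key=cv2.contourArea)
cv2.imwrite("pics/m.png",m[140:255,225:385]*255)
K,T=cam("top")
W=onz(K,T,cv2.convexHull(c)[:,0].astype(float),12)
r=cv2.minAreaRect(W[:,:2].astype(np.float32));print(r)
z=np.array([[66,121],[677,54],[727,443],[105,514]])
uv=(z+.5)/5-.5+[225,140]; b=onz(K,T,uv,12);print(b, b.mean(0))
d=(b[0]-b[1])+(b[3]-b[2]); print(np.degrees(np.arctan2(d[1],d[0]))-90, np.linalg.norm(b[0]-b[1]),np.linalg.norm(b[0]-b[3]))
E
```

```text
((590.1651000976562, 33.69850158691406), (274.9272766113281, 409.3290710449219), 6.374239921569824)
[[ 691.34954052  241.84781583   12.        ]
 [ 735.23789267 -146.30015173   12.        ]
 [ 486.77115811 -175.09519397   12.        ]
 [ 442.5355259   213.00312059   12.        ]] [588.9735293   33.36389768  12.        ]
6.4768198507222365 390.6213411719751 250.48039905645467
```

```bash
cat >> h.py <<'E'
YAW=np.radians(6.43)
RJ=R.from_euler('z',YAW).as_matrix()
OJ=np.array([589.5,33.5,0])-RJ@[10,-40,0]
def j2w(p): return np.atleast_2d(p)@RJ.T+OJ
def w2j(p): return (np.atleast_2d(p)-OJ)@RJ
E
python3 - <<'E'
from h import *
print(OJ, j2w([[30,-165,46],[-80,-30,128],[105,-30,85]]))
P=j2w([[30,-165,46],[-80,-30,90],[-80,-30,150],[105,-30,85],[-80,-85,85],[-80,-230,85]])
for n,(x,y,w,h) in dict(top=(225,140,160,115),scene=(270,170,140,100)).items():
    K,T=cam(n);a=cv2.imread(f"pics/{n}0.png")[y:y+h,x:x+w];a=cv2.resize(a,None,fx=5,fy=5,interpolation=2)
    for p in proj(K,T,P): cv2.drawMarker(a,tuple(int(v) for v in ((p+.5-[x,y])*5-.5)),(0,0,255),0,12,1)
    for s in range(50,106,11):
        p=proj(K,T,j2w([114,-30+s,85]))[0];cv2.circle(a,tuple(int(v) for v in ((p+.5-[x,y])*5-.5)),2,(0,255,255),-1);
    cv2.imwrite(f"pics/{n}1z.png",a)
E
```

```text
[575.08333572  72.12848419   0.        ] [[623.37284493 -88.47389219  46.        ]
 [498.94625986  33.35806145 128.        ]
 [682.78250218  54.07607317  85.        ]]
```

View pics/top1z.png

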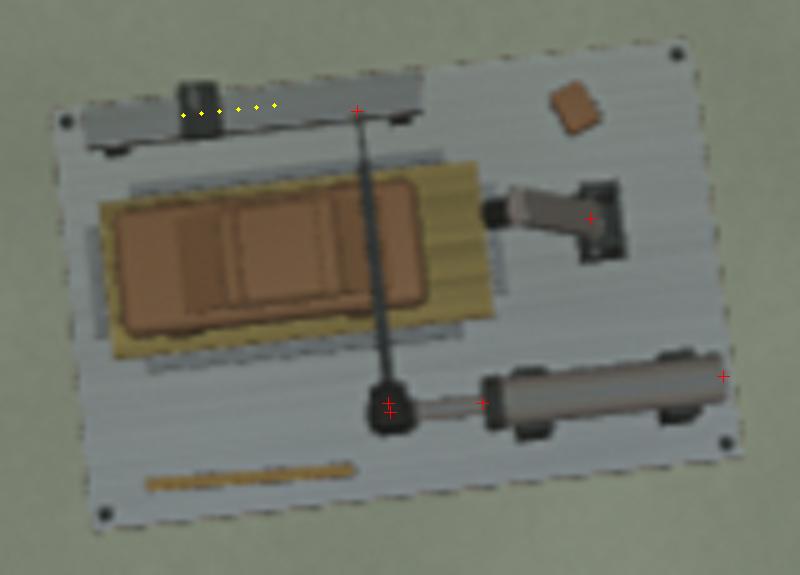

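View pics/scene1z.png

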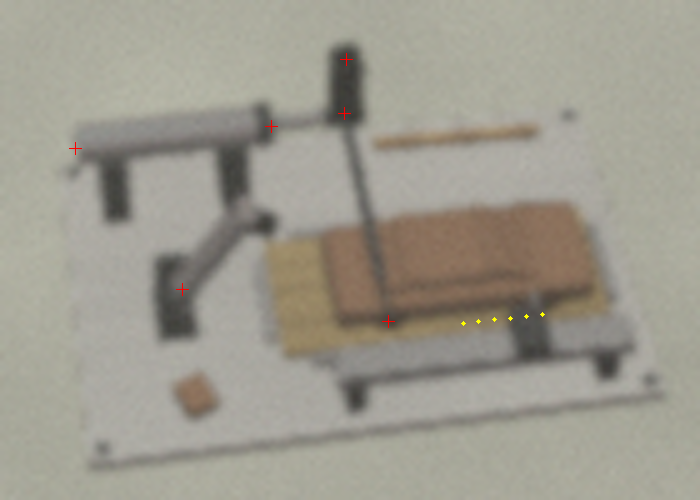

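```bash
cat >> h.py <<'E'
def state():
    s=bot.sense();M=R.from_quat(s['eef_rot'],scalar_first=True).as_matrix()
    return s,M,np.array(s['eef_pos'])
def report(goal=None,th=None):
    "goal: TCP in jig mm; th: wanted angle deg of tool z relative to jig y"
    s,M,p=state();J=RJ.T@M
    print("t",s['clock'],"TCPjig",w2j(p)[0].round(1),"F jig",(RJ.T@s['contact_force']).round(1),"open",round(s['opening'],1))
    print("tool z in jig deg from jig y",np.degrees(np.arctan2(-J[0,2],J[1,2])).round(2),"y axis",J[:,1].round(3))
    if goal is not None: print("shift tool m",(J.T@(np.array(goal)-w2j(p)[0])/1000).round(4))
E
python3 - <<'E'
from h import *
report([115,20,290]);s,M,p=state();print((RJ.T@M).round(2))
for n,(x,y) in dict(top=(225,140),scene=(270,170)).items():
    K,T=cam(n)
    for th in (.8,.95,1.1,1.25):
        c,q=np.cos(th),np.sin(th)
        P=j2w([[30,-165+96*c-6*q,46+96*q+6*c],[30,-165+84*c+20*q,46+84*q-20*c]])
        print(n,th,((proj(K,T,P)+.5-[x,y])*5-.5).round())
E
```

```text
t 0.15 TCPjig [-393.4 -655.8  303.3] F jig [ 0.3 -0.9 -0.4] open 85.6
tool z in jig deg from jig y -163.98 y axis [-0.     0.001 -1.   ]
shift tool m [-0.6751  0.0138 -0.5093]
[[-0.96 -0.    0.28]
 [-0.28  0.   -0.96]
 [ 0.   -1.   -0.  ]]
top 0.8 [[492. 210.]
 [474. 219.]]
top 0.95 [[511. 205.]
 [487. 215.]]
top 1.1 [[533. 201.]
 [503. 211.]]
top 1.25 [[557. 197.]
 [520. 207.]]
scene 0.8 [[268. 217.]
 [283. 239.]]
scene 0.95 [[251. 212.]
 [272. 231.]]
scene 1.1 [[233. 208.]
 [259. 225.]]
scene 1.25 [[213. 206.]
 [244. 220.]]
```

Call:
{"api": "move_arm", "payload": {
  "increments": [
    {"translation": [-0.034,0.001,-0.025],"yaw": 4,"fingers": 1},
    {"translation": [-0.07,0.002,-0.05],"yaw": 8,"fingers": 0.5},
    {"translation": [-0.105,0.003,-0.077],"yaw": 12,"fingers": 0},
    {"translation": [-0.14,0.004,-0.103],"yaw": 16,"fingers": 0},
    {"translation": [-0.175,0.005,-0.13],"yaw": 16,"fingers": 0}
  ]
}}

```text
clock: 0.65
eef_pos: [370.4, -435.2, 298.7]
eef_rot: [0.039, -0.039, 0.706, -0.706]
contact_force: [0.5, 0.0, 0.6]
opening: 28.6
```

```bash
python3 - <<'E'
from h import *
report([115,20,290])
E
```

```text
t 0.65 TCPjig [-260.2 -481.2  298.7] F jig [ 0.5 -0.1  0.6] open 28.6
tool z in jig deg from jig y 179.85 y axis [-0.  0. -1.]
shift tool m [-0.3739  0.0088 -0.5022]
```

Call:
{"api": "move_arm", "payload": {
  "increments": [
    {"translation": [-0.03,0.001,-0.04],"yaw": 0,"fingers": 0},
    {"translation": [-0.06,0.002,-0.08],"yaw": 0,"fingers": 0},
    {"translation": [-0.09,0.003,-0.12],"yaw": 0,"fingers": 0},
    {"translation": [-0.12,0.004,-0.16],"yaw": 0,"fingers": 0},
    {"translation": [-0.15,0.005,-0.2],"yaw": 0,"fingers": 0}
  ]
}}

```text
clock: 1.15
eef_pos: [497.0, -219.4, 294.0]
eef_rot: [-0.04, 0.04, -0.706, 0.706]
contact_force: [1.3, -0.0, 0.1]
opening: -0.2
```

Call:
{"api": "move_arm", "payload": {
  "increments": [
    {"translation": [-0.03,0.001,-0.04],"yaw": 0,"fingers": 0},
    {"translation": [-0.06,0.002,-0.08],"yaw": 0,"fingers": 0},
    {"translation": [-0.09,0.003,-0.12],"yaw": 0,"fingers": 0},
    {"translation": [-0.12,0.004,-0.16],"yaw": 0,"fingers": 0},
    {"translation": [-0.15,0.005,-0.2],"yaw": 0,"fingers": 0}
  ]
}}

```text
clock: 1.65
eef_pos: [623.6, -4.0, 288.9]
eef_rot: [-0.04, 0.04, -0.706, 0.706]
contact_force: [0.9, 0.0, 0.7]
opening: -0.1
```

Call:
{"api": "move_arm", "payload": {
  "increments": [
    {"translation": [-0.025,0.0,-0.035],"yaw": 0,"fingers": 0},
    {"translation": [-0.05,0.0,-0.07],"yaw": 0,"fingers": 0},
    {"translation": [-0.07,0.0,-0.1],"yaw": 0,"fingers": 0},
    {"translation": [-0.07,0.0,-0.1],"yaw": 0,"fingers": 0},
    {"translation": [-0.07,0.0,-0.1],"yaw": 0,"fingers": 0}
  ]
}}

```text
clock: 2.15
eef_pos: [681.2, 102.4, 288.2]
eef_rot: [0.04, -0.041, 0.706, -0.706]
contact_force: [-0.2, 0.0, -0.7]
opening: -0.4
```

```bash
python3 - <<'E'
from h import *
report([115,20,290])
K,T=cam("wrist");np.savez("w1.npz",K=K,T=T)
cv2.imwrite("pics/w1.png",bot.capture("wrist"))
E
```

```text
t 2.15 TCPjig [108.8  18.2 288.2] F jig [-0.2  0.  -0.7] open -0.4
tool z in jig deg from jig y -179.89 y axis [-0.001  0.    -1.   ]
shift tool m [-0.0062 -0.0018 -0.0018]
```

View pics/w1.png

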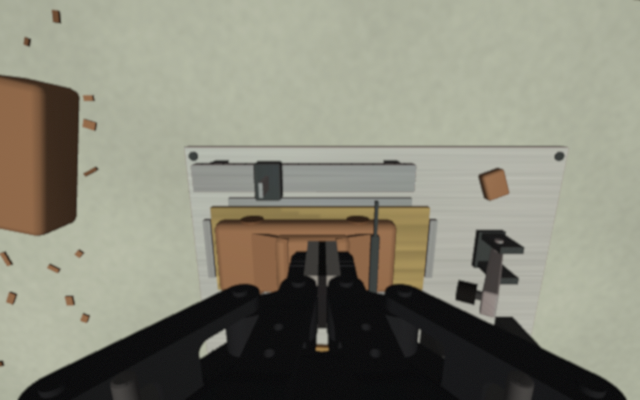

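```bash
python3 - <<'E'
from h import *
a=cv2.imread("pics/w1.png")[140:240,180:440]
cv2.imwrite("pics/w1z.png",cv2.resize(a[:, :110],None,fx=6,fy=6,interpolation=2))
cv2.imwrite("pics/w1y.png",cv2.resize(a[40:,170:230],None,fx=8,fy=8,interpolation=2))
E
```

```text
(no output)
```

View pics/w1z.png

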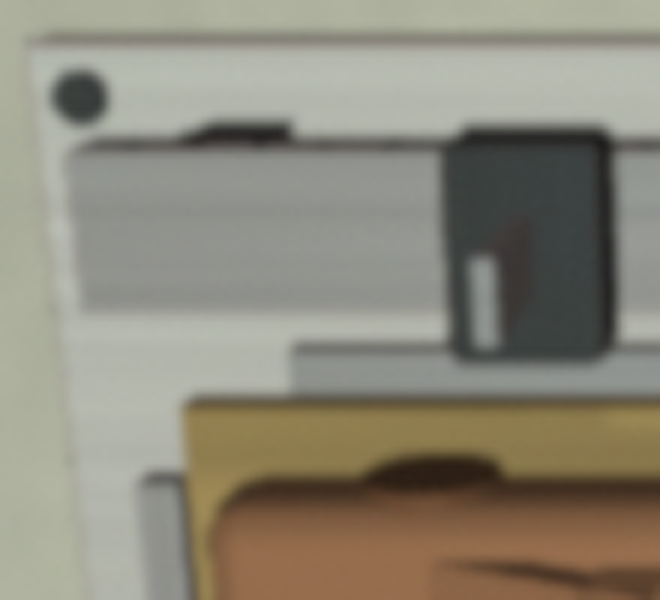

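View pics/w1y.png

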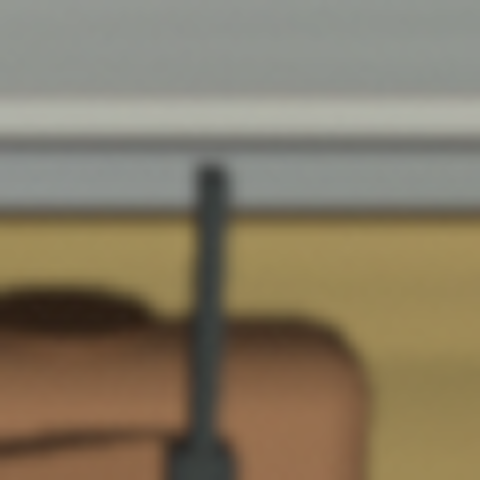

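```bash
python3 - <<'E'
from h import *
d=np.load("w1.npz");K,T=d['K'],d['T'];print(T[:3,3],w2j(T[:3,3]))
u=lambda x,y:[(x+.5)/6-.5+180,(y+.5)/6-.5+140]
for z in (58,60,62,64): print("block",z,w2j(onz(K,T,[u(450,250),u(607,250),u(528,145),u(528,355)],z)).round(1)[:,:2].tolist())
for z in (88,92,95,98): print("fin",z,w2j(onz(K,T,[u(468,300),u(500,300),u(484,255),u(484,350)],z)).round(1)[:,:2].tolist())
t=lambda x,y:[(x+.5)/8-.5+350,(y+.5)/8-.5+180]
for z in (85,87): print("ptr",w2j(onz(K,T,[t(211,165),t(211,180)],z)).round(1))
# corner bolts
print(w2j(onz(K,T,[[193,156],[559,156]],12)))
E
```

```text
[746.91561422 109.68756806 358.53885794] [[174.95756719  18.07944693 358.53885794]]
block 58 [[113.6, 81.7], [113.6, 57.0], [130.2, 68.7], [96.5, 70.2]]
block 60 [[114.0, 81.3], [114.0, 56.7], [130.5, 68.4], [97.0, 69.8]]
block 62 [[114.4, 80.9], [114.4, 56.4], [130.8, 68.0], [97.5, 69.5]]
block 64 [[114.8, 80.5], [114.8, 56.2], [131.1, 67.7], [98.0, 69.1]]
fin 88 [[112.4, 73.2], [112.4, 68.6], [119.0, 70.6], [105.1, 71.3]]
fin 92 [[113.4, 72.4], [113.4, 67.9], [119.8, 69.8], [106.1, 70.5]]
fin 95 [[114.1, 71.8], [114.1, 67.3], [120.4, 69.2], [106.9, 69.9]]
fin 98 [[114.7, 71.2], [114.8, 66.8], [121.1, 68.7], [107.6, 69.3]]
ptr [[102.3 -29.3  85. ]
 [100.6 -29.4  85. ]]
ptr [[102.9 -29.   87. ]
 [101.2 -29.1  87. ]]
[[ 131.62566718  155.86078697   12.        ]
 [ 132.0333956  -235.41184464   12.        ]]
```

Call:
{"api": "move_arm", "payload": {
  "increments": [
    {"translation": [0.016,0,0.04],"yaw": 0,"fingers": 0},
    {"translation": [0.034,0,0.08],"yaw": 0,"fingers": 0},
    {"translation": [0.05,0,0.12],"yaw": 0,"fingers": 0},
    {"translation": [0.068,0,0.16],"yaw": 0,"fingers": 0},
    {"translation": [0.079,0,0.188],"yaw": 0,"fingers": 0}
  ]
}}

```text
clock: 2.7
eef_pos: [622.0, -99.1, 289.3]
eef_rot: [-0.038, 0.038, -0.706, 0.707]
contact_force: [0.1, 0.2, 0.7]
opening: 0.6
```

Call:
{"api": "move_arm", "payload": {
  "increments": [
    {"translation": [0,0.02,0],"yaw": 0,"fingers": 0},
    {"translation": [0,0.05,0],"yaw": 0,"fingers": 0},
    {"translation": [0,0.08,0],"yaw": 0,"fingers": 0},
    {"translation": [0,0.105,0],"yaw": 0,"fingers": 0},
    {"translation": [0,0.105,0],"yaw": 0,"fingers": 0}
  ]
}}

```text
clock: 3.2
eef_pos: [621.7, -95.6, 181.0]
eef_rot: [0.037, -0.041, 0.706, -0.706]
contact_force: [-0.6, -0.8, -0.1]
opening: 0.2
```

```bash
python3 - <<'E'
from h import *
report([30,-160,178])
cv2.imwrite("pics/w2.png",bot.capture("wrist"))
a=bot.capture("scene")[150:270,260:420];cv2.imwrite("pics/s2.png",cv2.resize(a,None,fx=5,fy=5,interpolation=2))
E
```

```text
t 3.2 TCPjig [  27.5 -171.9  181. ] F jig [-0.6 -0.7 -0.1] open 0.2
tool z in jig deg from jig y 179.91 y axis [-0.005  0.001 -1.   ]
shift tool m [-0.0025  0.003  -0.0119]
```

View pics/w2.png

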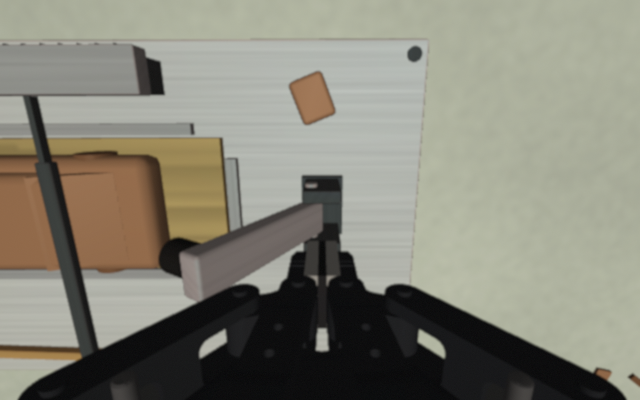

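View pics/s2.png

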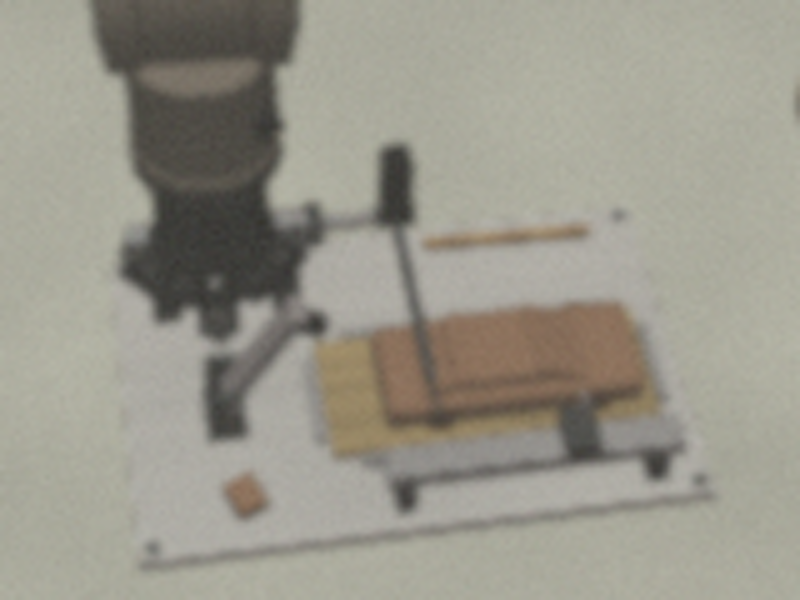

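Call:
{"api": "move_arm", "payload": {
  "increments": [
    {"translation": [-0.002,0,-0.012],"yaw": 0,"fingers": 0},
    {"translation": [-0.002,0,-0.022],"yaw": 0,"fingers": 0},
    {"translation": [-0.002,0,-0.03],"yaw": 0,"fingers": 0},
    {"translation": [-0.002,0.004,-0.036],"yaw": 0,"fingers": 0},
    {"translation": [-0.002,0.008,-0.042],"yaw": 0,"fingers": 0}
  ]
}}

```text
clock: 3.8
eef_pos: [621.5, -51.5, 176.2]
eef_rot: [-0.04, 0.039, -0.706, 0.706]
contact_force: [0.3, -0.6, 3.3]
opening: -0.2
```

```bash
python3 - <<'E'
from h import *
report([30,-130,173])
cv2.imwrite("pics/w3.png",bot.capture("wrist"))
E
```

```text
t 3.8 TCPjig [  32.2 -128.1  176.2] F jig [ 0.2 -0.6  3.3] open -0.2
tool z in jig deg from jig y -179.96 y axis [ 0.001 -0.    -1.   ]
shift tool m [0.0022 0.0032 0.0019]
```

View pics/w3.png

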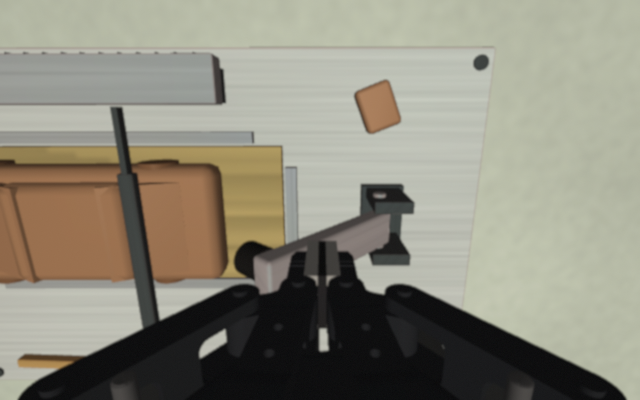

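Call:
{"api": "move_arm", "payload": {
  "increments": [
    {"translation": [0.001,0.005,-0.005],"yaw": 0,"fingers": 0},
    {"translation": [0.001,0.01,-0.01],"yaw": 0,"fingers": 0},
    {"translation": [0.001,0.016,-0.014],"yaw": 0,"fingers": 0},
    {"translation": [0.001,0.022,-0.018],"yaw": 0,"fingers": 0},
    {"translation": [0.001,0.028,-0.02],"yaw": 0,"fingers": 0}
  ]
}}

```text
clock: 4.35
eef_pos: [617.8, -31.9, 147.3]
eef_rot: [0.04, -0.04, 0.706, -0.706]
contact_force: [-0.2, 1.2, 2.1]
opening: -0.3
```

Call:
{"api": "move_arm", "payload": {
  "increments": [
    {"translation": [0,0.006,-0.002],"yaw": 0,"fingers": 0},
    {"translation": [0,0.012,-0.003],"yaw": 0,"fingers": 0},
    {"translation": [0,0.018,-0.004],"yaw": 0,"fingers": 0},
    {"translation": [0,0.021,-0.004],"yaw": 0,"fingers": 0},
    {"translation": [0,0.021,-0.004],"yaw": 0,"fingers": 0}
  ]
}}

```text
clock: 4.85
eef_pos: [617.2, -28.8, 126.3]
eef_rot: [-0.039, 0.04, -0.706, 0.706]
contact_force: [1.0, -0.7, 0.1]
opening: -0.2
```

```bash
python3 - <<'E'
from h import *
report([30,-105,125])
cv2.imwrite("pics/w4.png",bot.capture("wrist"))
E
```

```text
t 4.85 TCPjig [  30.5 -105.   126.3] F jig [ 1.  -0.8  0.1] open -0.2
tool z in jig deg from jig y -179.99 y axis [-0.001 -0.    -1.   ]
shift tool m [0.0005 0.0013 0.    ]
```

View pics/w4.png

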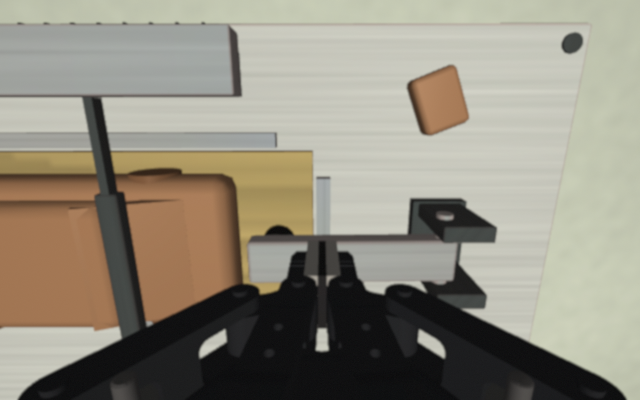

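The arm looks nearly level. I'll press down gently until it meets the stop.

Call:
{"api": "move_arm", "payload": {
  "increments": [
    {"translation": [0,0.002,0],"yaw": 0,"fingers": 0},
    {"translation": [0,0.004,0],"yaw": 0,"fingers": 0},
    {"translation": [0,0.004,0],"yaw": 0,"fingers": 0}
  ]
}}

```text
clock: 5.2
eef_pos: [617.7, -28.8, 124.4]
eef_rot: [-0.04, 0.039, -0.706, 0.706]
contact_force: [-8.7, -0.3, 22.6]
opening: 0.1
```

Call:
{"api": "move_arm", "payload": {
  "increments": [
    {"translation": [0,0.002,0],"yaw": 0,"fingers": 0},
    {"translation": [0,0.003,0],"yaw": 0,"fingers": 0},
    {"translation": [0,0.003,0],"yaw": 0,"fingers": 0}
  ]
}}

```text
clock: 5.5
eef_pos: [617.8, -28.8, 124.0]
eef_rot: [-0.04, 0.039, -0.706, 0.706]
contact_force: [-25.9, 0.1, 66.4]
opening: -0.2
```

Call:
{"api": "move_arm", "payload": {
  "increments": [
    {"translation": [0,-0.02,0],"yaw": 0,"fingers": 0},
    {"translation": [0,-0.06,0],"yaw": 0,"fingers": 0},
    {"translation": [0,-0.1,0],"yaw": 0,"fingers": 0.5},
    {"translation": [0.03,-0.14,-0.02],"yaw": 0,"fingers": 1},
    {"translation": [0.06,-0.165,-0.04],"yaw": 0,"fingers": 1}
  ]
}}

```text
clock: 6.0
eef_pos: [553.4, 4.2, 287.0]
eef_rot: [-0.04, 0.038, -0.706, 0.706]
contact_force: [1.0, 1.7, 0.3]
opening: 43.4
```

Call:
{"api": "move_arm", "payload": {
  "increments": [
    {"translation": [0.02,0,-0.02],"yaw": 0,"fingers": 1},
    {"translation": [0.04,0,-0.035],"yaw": 0,"fingers": 1},
    {"translation": [0.05,0,-0.035],"yaw": 0,"fingers": 1},
    {"translation": [0.05,0,-0.035],"yaw": 0,"fingers": 1}
  ]
}}

```text
clock: 6.4
eef_pos: [499.0, 33.3, 285.2]
eef_rot: [-0.04, 0.04, -0.706, 0.706]
contact_force: [-0.2, -0.3, -0.8]
opening: 85.7
```

```bash
python3 - <<'E'
from h import *
report([-80,-30,182])
K,T=cam("wrist");np.savez("w5.npz",K=K,T=T)
a=bot.capture("wrist")
cv2.imwrite("pics/w5r.png",a)
for p in proj(K,T,j2w([[-80,-30,150],[-93,-41,150],[-67,-41,150],[-93,-19,150],[-67,-19,150],[30,-165,52],[30,-81,52],[-80,-85,85]])): cv2.circle(a,tuple(int(round(v)) for v in p),2,(0,0,255),-1)
cv2.imwrite("pics/w5.png",a)
E
```

```text
t 6.4 TCPjig [-80.  -30.1 285.2] F jig [-0.2 -0.3 -0.8] open 85.7
tool z in jig deg from jig y -179.97 y axis [ 0. -0. -1.]
shift tool m [ 1.000e-04  1.032e-01 -1.000e-04]
```

View pics/w5.png

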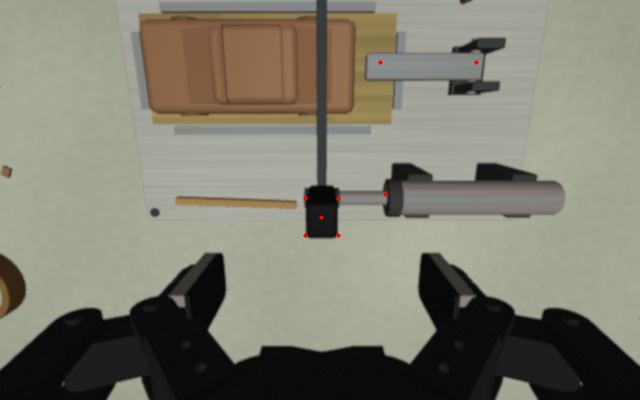

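The clamp arm is flat on the board, and the grip at (321,215) lines up with my estimate. Next I'll descend and grip.

Call:
{"api": "move_arm", "payload": {
  "increments": [
    {"translation": [0,0.03,0],"yaw": 0,"fingers": 1},
    {"translation": [0,0.06,0],"yaw": 0,"fingers": 1},
    {"translation": [0,0.085,0],"yaw": 0,"fingers": 1},
    {"translation": [0,0.102,0],"yaw": 0,"fingers": 1},
    {"translation": [0,0.102,0],"yaw": 0,"fingers": 1}
  ],
  "grip_force": 60
}}

```text
clock: 6.95
eef_pos: [499.5, 32.9, 180.6]
eef_rot: [-0.038, 0.041, -0.706, 0.706]
contact_force: [-0.1, -0.5, -0.3]
opening: 85.2
```

Call:
{"api": "move_arm", "payload": {
  "increments": [
    {"translation": [0,0,0],"yaw": 0,"fingers": 0.5},
    {"translation": [0,0,0],"yaw": 0,"fingers": 0.1},
    {"translation": [0,0,0],"yaw": 0,"fingers": 0.1},
    {"translation": [0,0,0],"yaw": 0,"fingers": 0.1},
    {"translation": [0,0,0],"yaw": 0,"fingers": 0.1}
  ],
  "grip_force": 60
}}

```text
clock: 7.45
eef_pos: [500.1, 33.6, 183.7]
eef_rot: [-0.04, 0.039, -0.706, 0.706]
contact_force: [-1.1, 0.4, 5.8]
opening: 21.3
```

```bash
python3 - <<'E'
from h import *
report([-80,68,182])
E
```

```text
t 7.45 TCPjig [-78.8 -29.9 183.7] F jig [-1.1  0.6  5.8] open 21.3
tool z in jig deg from jig y -179.98 y axis [ 0.001 -0.    -1.   ]
shift tool m [ 0.0011  0.0017 -0.0979]
```

Call:
{"api": "move_arm", "payload": {
  "increments": [
    {"translation": [0,0,-0.01],"yaw": 0,"fingers": 0.1},
    {"translation": [0,0,-0.025],"yaw": 0,"fingers": 0.1},
    {"translation": [0,0,-0.04],"yaw": 0,"fingers": 0.1},
    {"translation": [0,0,-0.055],"yaw": 0,"fingers": 0.1},
    {"translation": [0,0,-0.07],"yaw": 0,"fingers": 0.1}
  ]
}}

```text
clock: 7.95
eef_pos: [492.2, 102.7, 183.6]
eef_rot: [-0.04, 0.039, -0.706, 0.706]
contact_force: [0.7, -8.0, 7.9]
opening: 21.3
```

Call:
{"api": "move_arm", "payload": {
  "increments": [
    {"translation": [0,0,-0.012],"yaw": 0,"fingers": 0.1},
    {"translation": [0,0,-0.022],"yaw": 0,"fingers": 0.1},
    {"translation": [0,0,-0.028],"yaw": 0,"fingers": 0.1},
    {"translation": [0,0,-0.028],"yaw": 0,"fingers": 0.1},
    {"translation": [0,0,-0.028],"yaw": 0,"fingers": 0.1}
  ]
}}

```text
clock: 8.45
eef_pos: [489.1, 130.1, 183.7]
eef_rot: [-0.04, 0.039, -0.706, 0.706]
contact_force: [-1.6, -9.1, 8.9]
opening: 21.6
```

```bash
python3 - <<'E'
from h import *
report([-80,68,182])
cv2.imwrite("pics/w6.png",bot.capture("wrist"))
a=bot.capture("scene");cv2.imwrite("pics/s6r.png",a);cv2.imwrite("pics/s6.png",cv2.resize(a[150:270,260:420],None,fx=5,fy=5,interpolation=2))
a=bot.capture("top");cv2.imwrite("pics/t6r.png",a);cv2.imwrite("pics/t6.png",cv2.resize(a[140:260,225:385],None,fx=5,fy=5,interpolation=2))
E
```

```text
t 8.45 TCPjig [-79.   67.2 183.7] F jig [-2.6 -8.8  8.9] open 21.6
tool z in jig deg from jig y 179.98 y axis [ 0.001 -0.001 -1.   ]
shift tool m [ 0.001   0.0017 -0.0008]
```

View pics/w6.png

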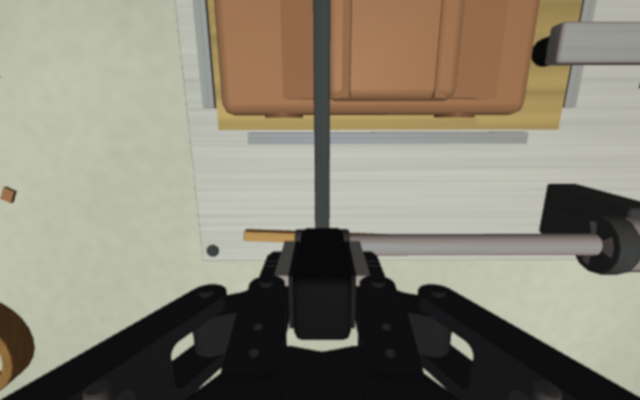

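View pics/s6.png

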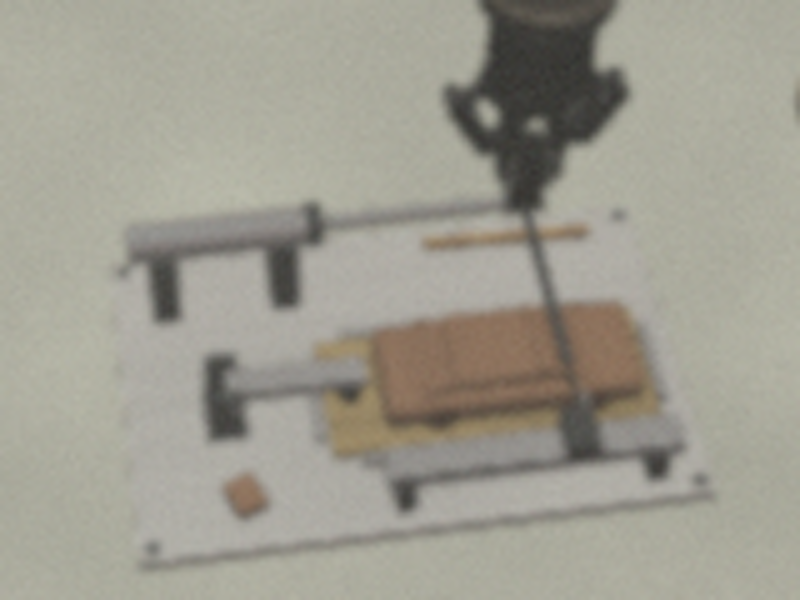

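View pics/t6.png

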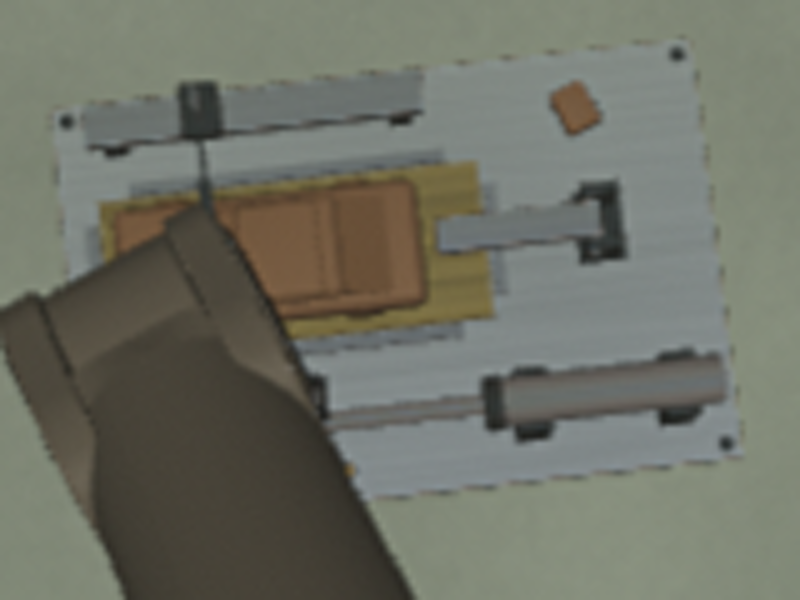

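```bash
python3 - <<'E'
import cv2,numpy as np
t=cv2.imread("pics/t6r.png")[148:185,245:285];s=cv2.imread("pics/s6r.png")[205:250,350:400]
t=cv2.resize(t,(400,370),interpolation=2);s=cv2.resize(s,(400,360),interpolation=2)
o=np.zeros((370,800,3),np.uint8);o[:,:400]=t;o[:360,400:]=s
cv2.imwrite("pics/z6.png",cv2.convertScaleAbs(o,alpha=1.7))
E
```

```text
(no output)
```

View pics/z6.png

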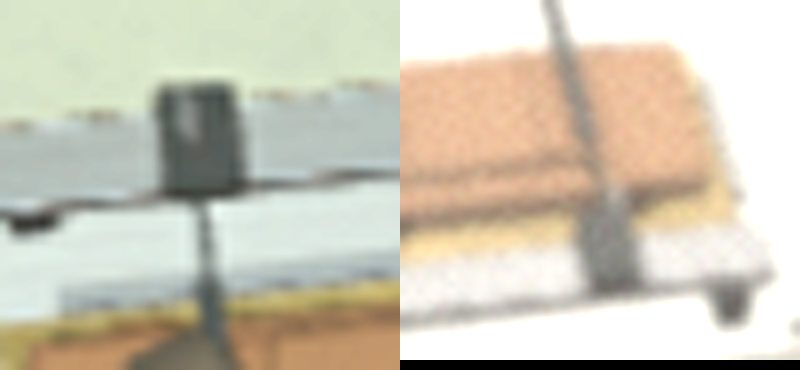

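All views suggest the fin is about 1–1.5 mm farther out. I'll nudge the rod and hold.

Call:
{"api": "move_arm", "payload": {
  "increments": [
    {"translation": [0,0,-0.0012],"yaw": 0,"fingers": 0.1},
    {"translation": [0,0,-0.0012],"yaw": 0,"fingers": 0.1},
    {"translation": [0,0,-0.0012],"yaw": 0,"fingers": 0.1},
    {"translation": [0,0,-0.0012],"yaw": 0,"fingers": 0.1},
    {"translation": [0,0,-0.0012],"yaw": 0,"fingers": 0.1}
  ]
}}

```text
clock: 9.1
eef_pos: [489.0, 131.0, 183.6]
eef_rot: [-0.04, 0.039, -0.706, 0.706]
contact_force: [-2.0, -9.6, 10.4]
opening: 21.2
```

```bash
python3 - <<'E'
from h import *
report([-80,68.5,182]);print(np.abs(bot.sense()['joint_vel']).max())
a=bot.capture("top");cv2.imwrite("pics/t7r.png",a)
d=cv2.absdiff(a,cv2.imread("pics/t6r.png"));print(d[150:172,255:275].max())
report()
bot.sign_off()
E
```

```text
t 9.1 TCPjig [-79.   68.2 183.6] F jig [-3.  -9.4 10.4] open 21.2
tool z in jig deg from jig y 179.96 y axis [ 0.001 -0.001 -1.   ]
shift tool m [ 0.001   0.0016 -0.0003]
0.0016166744767676926
23
t 9.15 TCPjig [-79.   68.2 183.6] F jig [-3.1 -9.  10.6] open 21.2
tool z in jig deg from jig y 179.96 y axis [ 0.001 -0.001 -1.   ]
the job is handed in; nothing more can be done
```

I swung the clamp arm down with the closed fingertips until it met its stop, then gripped the rod's upright grip and drew it out about 98 mm. I handed the job in at 9.15 s, still gripping and holding the rod. I don't have a verdict, because the hand-in doesn't report one.

- **Clamp:** it looked level on the board in the wrist, top and scene views. The last press against the stop read about 66 N vertically at the fingertips. That is more than I meant to apply, and I backed off straight after.
- **Pointer:** the wrist camera put the fin at about 98 mm of travel. The top and scene views then suggested 1 to 1.5 mm more than the 97 mm I had drawn, so I nudged it out, to about 98 mm by the TCP reading. I estimate the tip is within about 2 mm of the fin's mid-plane.
- **Grip and steadiness:** the fingers were open 21.2 mm on the 22 mm block, the pull along the rod was about 9 N as the spring should give, and the joints were almost still (under 0.002 rad/s).
- **Everything else:** the car, the offcut and the rule showed no visible movement in the top and scene views. I didn't measure the rider's or any bystander's displacement. A last top-view comparison around the rider showed small differences between frames, from before and after the nudge. I didn't look into what caused them.

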